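# Set the air valve and hold a test plug down on the leak tester

### The job

On the white leak tester, first turn the black valve handle anticlockwise (seen from above) until its pointed end lines up with the single long mark on the dial, 60 degrees open, and leave it there. Then stand the steel plug with the flange, stem down, in the tester's round collar and press it straight down against the sprung plunger until its flange sits flush on the collar's rim; finish there, still holding it firmly down on that stop, because the plunger pushes it back up if you let go. Leave the weight and the cup where they are.

Things in the scene. Friction and masses are not known exactly. Their poses are not given: they have to be found in the camera images.
- tester: Fixed white leak tester, 300 mm wide (its y); flat top 80 mm up, from x = -60 to +100 mm; before it (-x, robot's side) a lower sloping key panel to x = -140 mm. Origin on the work surface, z up. On the flat top: valve axis at (20, -85) mm, collar at (20, 75) mm, joined by a thin tube 10 mm high.
- valve (a joint): Opening of the valve handle, rad: 0 closed, pointed end towards the tester's -x; grows anticlockwise seen from above (pointed end swings to the tester's -y); stops at 1.571. The long mark is at 1.047 (60 degrees); short marks at 0, 30 and 90 degrees. Stays where it is left; about 0.1 N m of friction.
- handle_grip (a point): On the valve's vertical axis, 10 mm below the handle's top. Handle: black upright bar 12 mm thick, 24 mm high, underside 24 mm above the tester's flat top, reaching 45 mm from the axis to its pointed end (this point's -x) and 18 mm to its blunt end; pinch it across its thickness from above. Under it a brass block 26 mm square, 14 mm high, and a flat dial of 116 mm diameter.
- pointer_tip (a point): The pointed end of the valve handle, 45 mm from the turning axis, at the height of handle_grip.
- long_mark (a point): Middle of the single long black mark on the dial (26 mm long, 43 mm from the valve's axis), at dial height.
- collar: Dark steel ring fixed on the tester's flat top, outer diameter 64 mm, bore 35 mm, 32 mm high; origin at the centre of its underside. Its flat upper rim is the hard stop.
- collar_rim (a point): Centre of the collar's mouth, level with its upper rim, 112 mm above the work surface; z up.
- plunger (a joint): How far the brass spring plunger in the collar's bore is pressed down, m: 0 at rest, 0.012 when the plug's flange is on the rim (it could go to 0.016 without the plug's flange). Its spring pushes up with 6 N at rest and 12 N at 0.012 (500 N/m), so a steady push of 15 to 25 N keeps the flange on the rim.
- plunger_top (a point): Centre of the plunger's flat top, 22 mm diameter; at rest it lies 10 mm below the collar's rim.
- plug: Loose round steel plug, about 0.25 kg, standing on its stem. From the bottom: stem 32 mm diameter, 22 mm long, foot chamfered 3 mm; flange 52 mm diameter, 8 mm thick; neck (the grip) 28 mm diameter, 30 to 72 mm up. Origin: centre of the stem's underside, z up. In the collar it rests on the plunger, flange 12 mm above the rim; with the flange on the rim its origin is 22 mm below the rim.
- weight: Bystander: loose steel weight, a 44 mm wide cylinder with a small knob, 64 mm high in all; origin at the centre of its underside.
- cup: Bystander: loose open steel cup, 54 mm wide, 55 mm high; origin at the centre of its underside.
Mind the look-alikes: they are no part of the job. What is shaped like the plug but yellow is not meant.

How it is judged:
By the outcome, as a careful person would: the job done as asked, in the order asked, and still so for the second after the job is handed in, while the arm keeps its last pose, push and grip.
It also fails if it takes over 64 s, if anything falls off the work surface, if the arm or the gripper's body presses on something with over 40 N, if the wrist force passes 120 N, or if a joint passes its speed limit or range.

### The arm

A 6-joint arm with a two-finger parallel gripper is mounted at the origin on the work surface. World frame = base frame: x ahead of the robot, y to its left, z up, the work surface at z = 0. Lengths are in m, angles in rad, forces in N, time in s.
With the tool pointing down it reaches from about 0.3 to 0.875 m from the base axis. Payload 6.4 kg.
Tool frame: the origin (TCP) lies between the finger pads; the fingertips stand 19 mm ahead of it and the grasp point (between the pads) is the TCP; z points along the fingers, y is the direction in which the jaws open and shut (so a half turn about z gives the same grasp; the last joint's range is limited). The gripper opens to 85 mm and grips with 20 to 120 N. Pads are 22 mm wide; open, the fingers measure 114 mm over their backs; the gripper's body (76 mm by 85 mm) begins 54 mm behind the grasp point. The pads swing forward as they close: fully open they stand 13 mm farther back than shut.
Start: joints at [-1.328, 0.181, 1.607, -0, 1.354, -0.206], TCP at [0.25, -0.518, 0.25] pointing down, gripper open.
Joint ranges: [-2.99, 2.99], [-0.89, 2.07], [0.3, 2.58], [-1.14, 4.28], [0, 2.63], [-3.12, 3.12]. Speed limits (rad/s): [2.57, 2.57, 3.01, 3.14, 3.14, 3.14].

### API

Orientations are given as a unit quaternion [w, x, y, z].
In Python, from bench import * gives the robot as it stands.
- The arm moves only by the tool apply_moves, never from a script. Its argument "moves" is a list that holds one entry, the list of rows, each a list of 7 numbers: the shift along the tool's x, y, z in cm, then the turn, a rotation vector about the tool's x, y, z in rad, then the opening, from 0 (shut) to 1 (fully open). A call has 1 to 8 rows; each row is the pose to reach, as a shift and turn from the pose commanded when the call began, along the tool's axes at that moment; what a row does not reach only later rows make up. A row lasts 1/10 s, in which the tool goes at most 50 mm and 8.59 degrees, less where a joint would pass 70% of its speed; a pose out of reach is approached as far as the arm can. A call with a gripper value outside its range is refused whole. The fingers move at their own pace and stop on an object; the grip force is fixed at half the most. Time passes only in rows, so rows that repeat a pose let the fingers close. It gives the time, the measured TCP pose, the force and the opening at its end, in the units of the state.
- get_obs(): the state, without advancing time (a new reading comes with each control period).
- camera(name): name is "scene" or "top" or "wrist"; returns the picture (384x512x3 uint8, red, green, blue); there is no depth.
- get_calibration(name): a dict with "vertical_fov" (degrees; the focal length in pixels is half the picture's height over the tangent of half this angle, whatever the lens; pixels are square), "cx", "cy" (the principal point, pixels), "R" (3x3) and "t" (3): a world point X has camera coordinates R X + t. Camera axes: x right, y down, z forward; pixel columns grow to the right and rows downward; lengths in m; the calibration is good to about 2 mm. The wrist camera is an equidistant fisheye: a pixel r from the principal point sees the ray r / f radians off the axis. A picture is of the moment at which its call begins: read the wrist's pose just before it. get_calibration takes no time and is no camera call; for the wrist camera it gives the pose at the moment of the call.
- hand_in(): hands the job in, once; it reports no verdict.
The state is a dict: "time_s": time; "q": joint angles; "dq": joint speeds; "joint_efforts": joint torques, N m; "eef_pos": TCP position; "eef_rot": TCP orientation; "wrist_force": force on the tool from outside, world axes, zero at the start; "torque": the same for the moment, N m; "opening": opening from 0.0 (shut) to 1.0 (fully open).
Only numpy, scipy, OpenCV 4.12 (cv2) and the standard library are available. Lean on these libraries where they do the work, as an engineer would, in place of code of your own. Each camera call takes 0.05 s, during which the arm holds its last target. There are 200 camera calls.

## Working session

There is one attempt and no reset: what is moved stays moved. The work goes in short steps, Python scripts to look and compute and a tool call to move; the robot and the scene stay as the last step left them, time stands still between calls to the robot, and variables do not carry over. Pictures are saved under pics/ and viewed, about 8 in all and at most 12, crops included, and the job is handed in when it is done.

Besides the shell and the picture viewer there is one more tool, called after ">>>" by a JSON object that holds its "method" and its "body". apply_moves: Moves the arm, as the interface text tells. Its arguments: {"type":"object","properties":{"moves":{"type":"array","items":{"type":"array","items":{"type":"array","items":{"type":"number"}}}}},"required":["moves"]}

```bash
mkdir -p pics; ls; python3 - <<'E'
from bench import *
import cv2,numpy as np
for n in("top","scene"):
    cv2.imwrite(f"pics/{n}0.png",camera(n)[:,:,::-1]); c=get_calibration(n); print(n,c)
o=get_obs(); print(o)
a=[cv2.imread(f"pics/{n}0.png") for n in("top","scene")]
E
```

```text
pics
top {'vertical_fov': 51.36482815518721, 'cx': 261.2415306466289, 'cy': 190.94122868597125, 'R': array([[ 0.01374748, -0.99984774, -0.01074735],
       [-0.99859384, -0.01317829, -0.05134859],
       [ 0.05119914,  0.01143816, -0.99862296]]), 't': array([0.05047802, 0.50080265, 0.91862968])}
scene {'vertical_fov': 43.36351430529242, 'cx': 248.96758011909623, 'cy': 187.39516156841498, 'R': array([[ 0.11820295,  0.99288984,  0.0140651 ],
       [ 0.66974191, -0.06925878, -0.73935715],
       [-0.73312607,  0.09681418, -0.67316653]]), 't': array([-0.11197342, -0.24588078,  1.44941167])}
{'time_s': 0.1, 'q': array([-1.32832505e+00,  1.81446824e-01,  1.60787772e+00,  9.96357294e-06,
        1.35377783e+00, -2.06273669e-01]), 'dq': array([-0.00123502, -0.00106458, -0.00232639, -0.00017814, -0.00020037,
       -0.00065912]), 'joint_efforts': array([ 9.32071234e-04, -4.45876658e+01, -3.52237737e+01, -2.30598926e-04,
        4.13883230e-03,  3.71470321e-06]), 'eef_pos': array([ 0.2493784 , -0.51761496,  0.24950005]), 'eef_rot': array([-7.54821732e-04,  9.74933882e-01,  2.22493495e-01, -8.79794346e-06]), 'wrist_force': array([ 0.07418216, -0.56312899,  0.3100782 ]), 'torque': array([ 0.02794528, -0.00695947,  0.00531138]), 'opening': 0.9948764137330134}
```

View pics/top0.png

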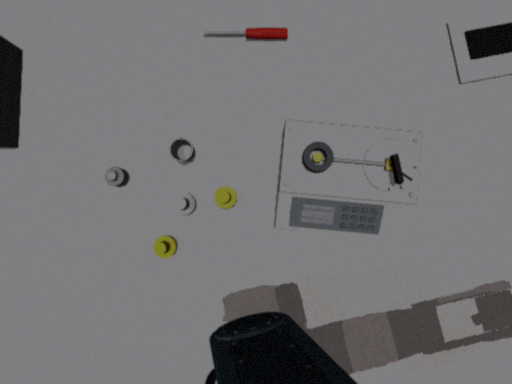

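View pics/scene0.png

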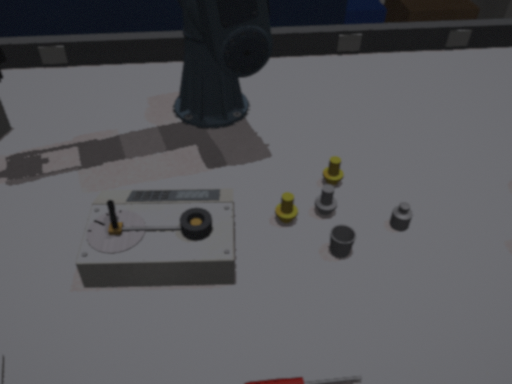

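Top view: the candidates are the grey flanged plug (188,204), yellow look-alikes (225,198) and (165,246), weight (116,176) and cup (183,151). I pick (188,204). The collar is at (318,157) and the valve at about (393,166). Next, a close crop and positions.

```bash
cat > h.py <<'E'
import numpy as np,cv2
from bench import *
from scipy.spatial.transform import Rotation as Ro
def ray(n,u,v,c=None):
    c=c or get_calibration(n); f=192/np.tan(np.radians(c['vertical_fov'])/2)
    x,y=u-c['cx'],v-c['cy']
    if n=="wrist":
        r=np.hypot(x,y);t=r/f;d=np.array([np.sin(t)*x/max(r,1e-9),np.sin(t)*y/max(r,1e-9),np.cos(t)])
    else: d=np.array([x/f,y/f,1])
    R=np.array(c['R']);return -R.T@c['t'],R.T@d
def at(n,u,v,z,c=None):
    o,d=ray(n,u,v,c);return o+d*(z-o[2])/d[2]
def proj(n,X,c=None):
    c=c or get_calibration(n); f=192/np.tan(np.radians(c['vertical_fov'])/2)
    p=np.array(c['R'])@X+c['t']
    if n=="wrist":
        r=np.hypot(p[0],p[1]);k=np.arctan2(r,p[2])/max(r,1e-9)*f
        return c['cx']+k*p[0],c['cy']+k*p[1]
    return c['cx']+f*p[0]/p[2],c['cy']+f*p[1]/p[2]
def q2R(q): return Ro.from_quat(np.array(q)[[1,2,3,0]])
def st():
    o=get_obs();print(round(o['time_s'],2),o['eef_pos'].round(4),q2R(o['eef_rot']).as_matrix().round(3).tolist(),o['wrist_force'].round(1),round(o['opening'],3));return o
E
python3 - <<'E'
from h import *
im=cv2.imread("pics/top0.png")
a=cv2.resize(im[110:250,270:430],None,fx=4,fy=4,interpolation=2)
cv2.imwrite("pics/c1.png",cv2.convertScaleAbs(a,alpha=1.6))
b=cv2.resize(im[130:260,100:245],None,fx=2.6,fy=2.6,interpolation=2)
s=cv2.imread("pics/scene0.png");d=cv2.resize(s[140:260,270:420],None,fx=2.6,fy=2.6,interpolation=2)
h=min(b.shape[0],d.shape[0]);cv2.imwrite("pics/c2.png",cv2.convertScaleAbs(np.hstack([b[:h],d[:h]]),alpha=1.6))
for nm,n,u,v,z in [("collar","top",318,157,.112),("collar","scene",196,222,.112),("plugflange","top",188,204,.03),("flange","scene",326,206,.03),("plugtop","scene",328,189,.072),("valveblk","top",391,165,.094),
 ("cornerBL","top",280,199,.08),("TL","top",285,121,.08),("TR","top",422,131,.08),("BR","top",418,203,.08)]:
    print(nm,n,at(n,u,v,z).round(4))
E
```

```text
collar top [ 0.5677 -0.0617  0.112 ]
collar scene [ 0.5848 -0.0622  0.112 ]
plugflange top [0.467  0.2245 0.03  ]
flange scene [0.487  0.2302 0.03  ]
plugtop scene [0.476  0.2322 0.072 ]
valveblk top [ 0.5549 -0.2194  0.094 ]
cornerBL top [0.4797 0.0156 0.08  ]
TL top [0.6503 0.0067 0.08  ]
TR top [ 0.6317 -0.2911  0.08  ]
BR top [ 0.4751 -0.2815  0.08  ]
```

View pics/c1.png

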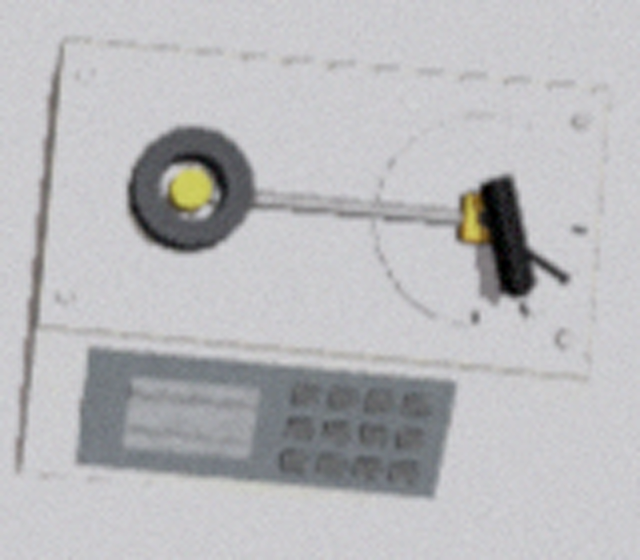

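View pics/c2.png

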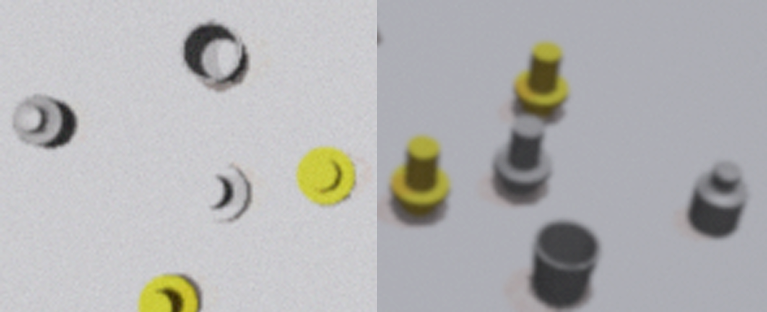

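The crops confirm the grey flanged plug at px (186,204). The handle is about 15° open with its pointed end towards -x, and the long mark is at crop (548,265). Moving over the valve for a close look.

>>> {"method": "apply_moves", "body": {"moves": [[[40.5,-13.5,0,0,0,0.27,1],[40.5,-13.5,0,0,0,0.27,1],[40.5,-13.5,0,0,0,0.27,1],[40.5,-13.5,0,0,0,0.27,1],[40.5,-13.5,0,0,0,0.27,1],[40.5,-13.5,0,0,0,0.27,1],[40.5,-13.5,0,0,0,0.27,1],[40.5,-13.5,0,0,0,0.27,1]]]}}

```text
time_s: 0.9
eef_pos: [0.5361, -0.239, 0.25]
eef_rot: [-0.0, 0.996, 0.089, -0.0]
wrist_force: [-0.0, -1.7, 0.7]
opening: 1.001
```

>>> {"method": "apply_moves", "body": {"moves": [[[0,0,0,0,0,0,1],[0,0,0,0,0,0,1],[0,0,0,0,0,0,1]]]}}

```text
time_s: 1.2
eef_pos: [0.5344, -0.2413, 0.2498]
eef_rot: [-0.0, 0.996, 0.089, -0.001]
wrist_force: [0.8, 0.1, -0.1]
opening: 1.006
```

```bash
python3 - <<'E'
from h import *
o=st();c=get_calibration("wrist");im=camera("wrist");print(c)
im=cv2.convertScaleAbs(np.ascontiguousarray(im[:,:,::-1]),alpha=1.5)
cv2.imwrite("pics/w1.png",cv2.resize(im,(800,600),interpolation=2))
np.savez("w1.npz",im=im,**{k:np.array(v) for k,v in c.items()})
E
```

```text
1.2 [ 0.5344 -0.2413  0.2498] [[0.984, 0.177, -0.001], [0.177, -0.984, 0.0], [-0.001, -0.0, -1.0]] [ 0.8  0.1 -0.1] 1.006
{'vertical_fov': 65.70646984690485, 'cx': 257.8875736877914, 'cy': 196.78509323099038, 'R': array([[ 1.77530074e-01, -9.84115094e-01, -7.45036313e-04],
       [-9.33693151e-01, -1.68673299e-01,  3.15858223e-01],
       [-3.10966513e-01, -5.53786984e-02, -9.48806106e-01]]), 't': array([-0.33292983,  0.41664251,  0.53348625])}
```

View pics/w1.png

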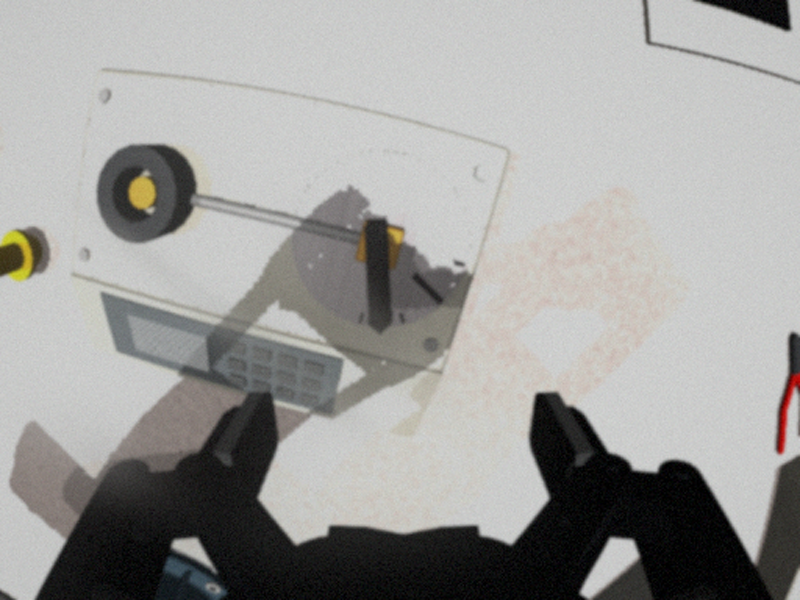

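```bash
python3 - <<'E'
from h import *
d=np.load("w1.npz");c={k:d[k] for k in("vertical_fov","cx","cy","R","t")}
k=.64
P=lambda u,v,z:at("wrist",u*k,v*k,z,c)[:2].round(4)
for nm,u,v,z in[("blockTL",362,218,.094),("blockTR",404,226,.094),("blockBR",396,266,.094),("blockBL",357,260,.094),("tip",380,332,.128),("tip lo",381,330,.106),("blunt",375,219,.128),("markA",415,275,.081),("markB",441,301,.081),("m30",403,318,.081),("m0",362,318,.081),("m90",459,263,.081),("plungertop",141,193,.102),("collarrim",140,192,.112),("tubeA",195,201,.09),("tubeB",358,237,.09)]: print(nm,P(u,v,z))
im=d['im'];cv2.imwrite("pics/w1c.png",cv2.resize(im[120:225,170:310],None,fx=5,fy=5,interpolation=2))
E
```

```text
blockTL [ 0.574  -0.2096]
blockTR [ 0.5735 -0.2356]
blockBR [ 0.548  -0.2351]
blockBL [ 0.5476 -0.2107]
tip [ 0.5165 -0.2319]
tip lo [ 0.5092 -0.2327]
blunt [ 0.5795 -0.2187]
markA [ 0.5412 -0.2487]
markB [ 0.5268 -0.269 ]
m30 [ 0.5106 -0.2463]
m0 [ 0.5056 -0.2192]
m90 [ 0.5543 -0.2754]
plungertop [ 0.5716 -0.0625]
collarrim [ 0.5737 -0.0678]
tubeA [ 0.5687 -0.0981]
tubeB [ 0.5612 -0.2088]
```

View pics/w1c.png

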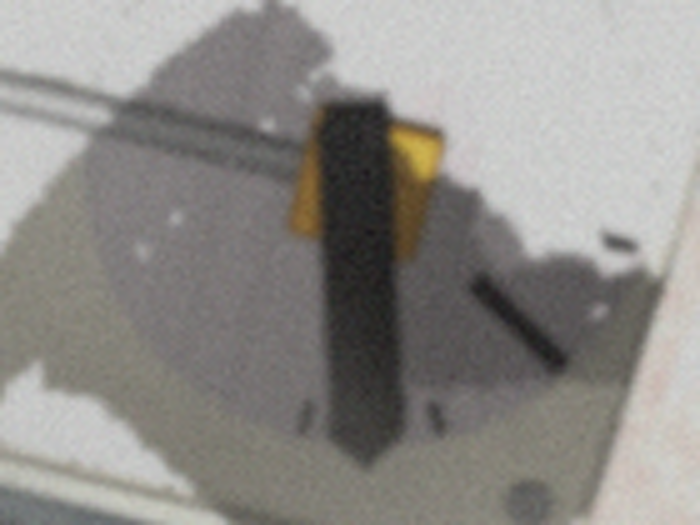

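The brass block centre is at (0.561,-0.2225), and the handle line through it is consistent with that. The target line angle is about 0.955 and the handle is now at about 0.207. Going down and pinching.

>>> {"method": "apply_moves", "body": {"moves": [[[2.95,-1.4,0,0,0,-0.03,1],[2.95,-1.4,4,0,0,-0.03,1],[2.95,-1.4,8,0,0,-0.03,1],[2.95,-1.4,11,0,0,-0.03,1],[2.95,-1.4,13,0,0,-0.03,1],[2.95,-1.4,13.1,0,0,-0.03,1],[2.95,-1.4,13.1,0,0,-0.03,1]]]}}

```text
time_s: 1.95
eef_pos: [0.561, -0.223, 0.1195]
eef_rot: [-0.0, 0.995, 0.103, -0.0]
wrist_force: [0.2, -0.2, 0.5]
opening: 0.999
```

>>> {"method": "apply_moves", "body": {"moves": [[[0,0,0,0,0,0,0.5],[0,0,0,0,0,0,0.3],[0,0,0,0,0,0,0.0],[0,0,0,0,0,0,0],[0,0,0,0,0,0,0],[0,0,0,0,0,0,0],[0,0,0,0,0,0,0],[0,0,0,0,0,0,0]]]}}

```text
time_s: 2.75
eef_pos: [0.5616, -0.2214, 0.1199]
eef_rot: [-0.0, 0.995, 0.104, 0.0]
wrist_force: [-1.5, 3.2, 5.9]
opening: 0.131
```

```bash
python3 - <<'E'
from h import *
o=st();print(o['torque'].round(2))
E
```

```text
2.75 [ 0.5616 -0.2214  0.1199] [[0.978, 0.207, -0.0], [0.207, -0.978, 0.001], [0.0, -0.001, -1.0]] [-1.5  3.2  5.9] 0.131
[ 0.49  0.28 -0.12]
```

>>> {"method": "apply_moves", "body": {"moves": [[[0,-0.1,0,0,0,-0.1,0],[0,-0.1,0,0,0,-0.2,0],[0,-0.1,0,0,0,-0.3,0],[0,-0.1,0,0,0,-0.4,0],[0,-0.1,0,0,0,-0.5,0],[0,-0.1,0,0,0,-0.6,0],[0,-0.1,0,0,0,-0.7,0],[0,-0.1,0,0,0,-0.75,0]]]}}

```text
time_s: 3.55
eef_pos: [0.5608, -0.22, 0.1198]
eef_rot: [-0.001, 0.886, 0.463, -0.0]
wrist_force: [-5.2, 5.1, 8.1]
opening: 0.126
```

>>> {"method": "apply_moves", "body": {"moves": [[[0,0,0,0,0,0,0],[0,0,0,0,0,0,0]]]}}

```text
time_s: 3.75
eef_pos: [0.5608, -0.22, 0.1198]
eef_rot: [-0.001, 0.887, 0.462, -0.0]
wrist_force: [-4.0, 4.3, 8.8]
opening: 0.128
```

```bash
python3 - <<'E'
from h import *
o=st();print(o['torque'].round(2));R=q2R(o['eef_rot']).as_matrix();print(np.arctan2(R[1,0],R[0,0]))
c=get_calibration("wrist");im=camera("wrist")
im=cv2.convertScaleAbs(np.ascontiguousarray(im[:,:,::-1]),alpha=1.6)
print([np.round(proj("wrist",np.array(X),c)) for X in([.561,-.222,.128],[.534,-.2588,.081])])
np.savez("w2.npz",im=im,**{k:np.array(v) for k,v in c.items()})
cv2.imwrite("pics/w2.png",cv2.resize(im,(800,600),interpolation=2))
E
```

```text
3.75 [ 0.5608 -0.22    0.1198] [[0.574, 0.819, -0.002], [0.819, -0.574, 0.001], [0.0, -0.002, -1.0]] [-4.   4.3  8.8] 0.128
[0.7  0.71 0.11]
0.9595181726092417
[array([260., 283.]), array([258., 298.])]
```

>>> {"method": "apply_moves", "body": {"moves": [[[0,0,0,0,0,0,0.4],[0,0,0,0,0,0,1],[0,0,0,0,0,0,1],[0,0,0,0,0,0,1],[0,0,-2,0,0,0,1],[0,0,-6,0,0,0,1],[-4,0,-11,0,0,0,1],[-6,0,-12,0,0,0,1]]]}}

```text
time_s: 4.6
eef_pos: [0.5279, -0.271, 0.2431]
eef_rot: [0.002, 0.887, 0.462, 0.001]
wrist_force: [0.9, -0.9, -0.0]
opening: 0.997
```

>>> {"method": "apply_moves", "body": {"moves": [[[0,0,-1,0,0,0,1],[0,0,-1,0,0,0,1],[0,0,-1,0,0,0,1]]]}}

```text
time_s: 4.9
eef_pos: [0.5269, -0.2692, 0.2483]
eef_rot: [-0.001, 0.887, 0.461, -0.0]
wrist_force: [0.9, 0.8, 0.0]
opening: 1.0
```

```bash
python3 - <<'E'
from h import *
o=st()
c=get_calibration("wrist");im=camera("wrist")
im=cv2.convertScaleAbs(np.ascontiguousarray(im[:,:,::-1]),alpha=1.6)
u,v=np.round(proj("wrist",np.array([.55,-.235,.1]),c)).astype(int);x0,y0=max(0,min(512-150,u-75)),max(0,min(384-110,v-55));print(x0,y0)
np.savez("w3.npz",im=im,**{k:np.array(v) for k,v in c.items()})
cv2.imwrite("pics/w3.png",cv2.resize(im[y0:y0+110,x0:x0+150],None,fx=5,fy=5,interpolation=2))
E
```

```text
4.9 [ 0.5269 -0.2692  0.2483] [[0.574, 0.819, -0.001], [0.819, -0.574, 0.001], [0.0, -0.001, -1.0]] [0.9 0.8 0. ] 1.0
182 89
```

View pics/w3.png

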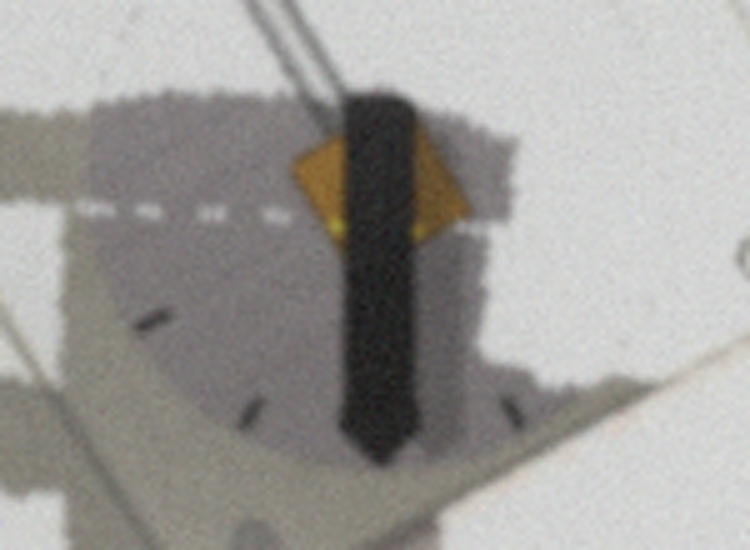

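The long mark is hidden right behind the handle. The short marks are at crop (153,320), (251,412) and (513,413), and the tip is at (381,465). Computing the opening.

```bash
python3 - <<'E'
from h import *
d=np.load("w3.npz");c={k:d[k] for k in("vertical_fov","cx","cy","R","t")}
P=lambda u,v,z:at("wrist",182+u/5,89+v/5,z,c)[:2]
m=[P(153,320,.081),P(251,412,.081),P(513,413,.081)]
bl=np.mean([P(292,160,.094),P(468,213,.094)],0)
print("block c",bl)
# circle centre from marks: equal radius 
tip=P(381,465,.128);bt=P(379,95,.128);
la=lambda v:np.arctan2(-v[1],-v[0])
h=la(tip-bt);print("handle",h,np.linalg.norm(tip-bt), "axis from handle",bt+(tip-bt)*18/63)
for x,a in zip(m,(0,30,90)):print(a,la(x-bl)-np.radians(a),np.linalg.norm(x-bl))
yaw=np.mean([la(x-bl)-np.radians(a) for x,a in zip(m,(0,30,90))])
# joint fit of axis,yaw,radius
from scipy.optimize import least_squares
def f(p):
    return np.concatenate([p[:2]-p[3]*np.array([np.cos(p[2]+np.radians(a)),np.sin(p[2]+np.radians(a))])-x for x,a in zip(m,(0,30,90))])
s=least_squares(f,[*bl,-.08,.05]);print(s.x,s.fun.round(4))
print("opening deg",np.degrees(h-yaw),np.degrees(h-s.x[2]))
print("collar pred from axis", [ (bl+.16*np.array([-np.sin(y),np.cos(y)])).round(4) for y in (yaw,s.x[2])])
E
```

```text
block c [ 0.55978066 -0.22262942]
handle 0.9644673284189924 0.06258729423011841 axis from handle [ 0.5597284  -0.22263535]
0 -0.06847679487708187 0.053147371203440194
30 -0.07593246075822757 0.05341452183511987
90 -0.0910678330240311 0.05389291904731859
[ 0.55951625 -0.22355533 -0.08784026  0.05289419] [ 0.0001  0.0001 -0.0001 -0.0001 -0.      0.0001]
opening deg 59.75718851406885 60.292783427695795
collar pred from axis [array([ 0.5723, -0.0631]), array([ 0.5738, -0.0632])]
```

Opening is 60.0 ± 0.3° (estimates 59.8 and 60.3), so the valve is done. Next, the plug, with the gripper turned so the jaws run along world x between its neighbours.

>>> {"method": "apply_moves", "body": {"moves": [[[33,-28.5,1,0,0,-0.87,0.6],[33,-28.5,1,0,0,-0.87,0.6],[33,-28.5,1,0,0,-0.87,0.6],[33,-28.5,1,0,0,-0.87,0.6],[33,-28.5,1,0,0,-0.87,0.6],[33,-28.5,1,0,0,-0.87,0.6],[33,-28.5,1,0,0,-0.87,0.6],[33,-28.5,1,0,0,-0.87,0.6]]]}}

```text
time_s: 5.75
eef_pos: [0.4853, 0.1307, 0.2386]
eef_rot: [-0.001, 0.61, 0.793, -0.001]
wrist_force: [1.0, -0.2, 0.3]
opening: 0.597
```

>>> {"method": "apply_moves", "body": {"moves": [[[0,0,0,0,0,0,0.6],[0,0,0,0,0,0,0.6],[0,0,0,0,0,0,0.6]]]}}

```text
time_s: 6.05
eef_pos: [0.4865, 0.1275, 0.2392]
eef_rot: [-0.001, 0.61, 0.792, -0.001]
wrist_force: [-0.1, -0.3, 0.2]
opening: 0.602
```

```bash
python3 - <<'E'
from h import *
o=st()
c=get_calibration("wrist");im=camera("wrist")
im=cv2.convertScaleAbs(np.ascontiguousarray(im[:,:,::-1]),alpha=1.3)
for z in(.03,.072):print(np.round(proj("wrist",np.array([.472,.23,z]),c)))
np.savez("w4.npz",im=im,**{k:np.array(v) for k,v in c.items()})
cv2.imwrite("pics/w4.png",cv2.resize(im,(800,600),interpolation=2))
E
```

```text
6.05 [0.4865 0.1275 0.2392] [[-0.255, 0.967, -0.002], [0.967, 0.255, -0.0], [-0.0, -0.002, -1.0]] [-0.1 -0.3  0.2] 0.602
[270.  82.]
[271.  79.]
```

View pics/w4.png

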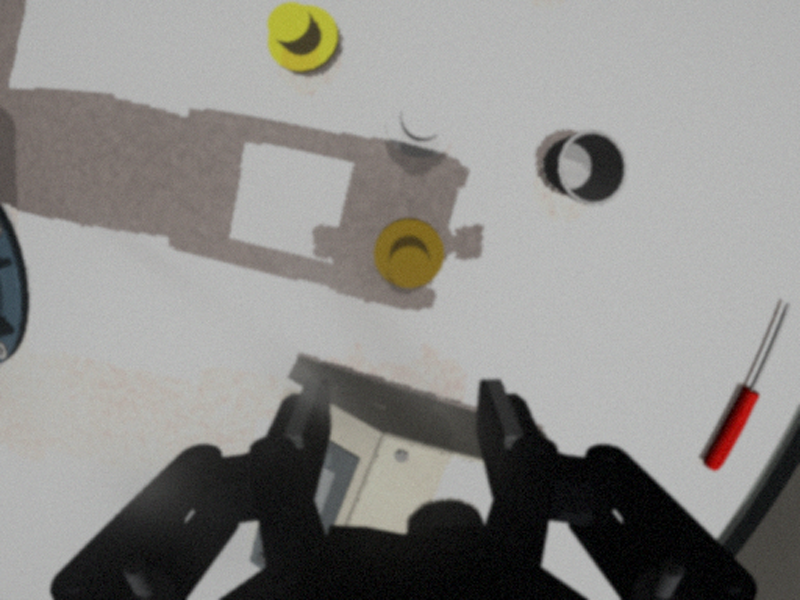

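The plug is around (417,127), with yellow at (409,253) and (303,37) and the cup at (590,165). I move nearer.

>>> {"method": "apply_moves", "body": {"moves": [[[3,0,2,0,0,0,0.6],[5.8,0,4,0,0,0,0.6],[5.8,0,4,0,0,0,0.6],[5.8,0,4,0,0,0,0.6]]]}}

```text
time_s: 6.5
eef_pos: [0.4721, 0.1829, 0.1997]
eef_rot: [-0.0, 0.611, 0.792, -0.001]
wrist_force: [0.6, -0.3, 0.0]
opening: 0.6
```

```bash
python3 - <<'E'
from h import *
o=st()
c=get_calibration("wrist");im=np.ascontiguousarray(np.mean([camera("wrist") for _ in range(3)],0)[:,:,::-1])
np.savez("w5.npz",im=im,**{k:np.array(v) for k,v in c.items()})
u,v=np.round(proj("wrist",np.array([.474,.23,.04]),c)).astype(int);x0,y0=u-60,max(0,v-45);print(x0,y0)
k=im[y0:y0+90,x0:x0+120];k=np.clip((k-60)*255/(np.percentile(k,99.7)-60),0,255).astype(np.uint8)
cv2.imwrite("pics/w5.png",cv2.resize(k,None,fx=6,fy=6,interpolation=2))
E
```

```text
6.5 [0.4721 0.1829 0.1997] [[-0.254, 0.967, -0.001], [0.967, 0.254, -0.001], [-0.0, -0.001, -1.0]] [ 0.6 -0.3  0. ] 0.6
213 93
```

View pics/w5.png

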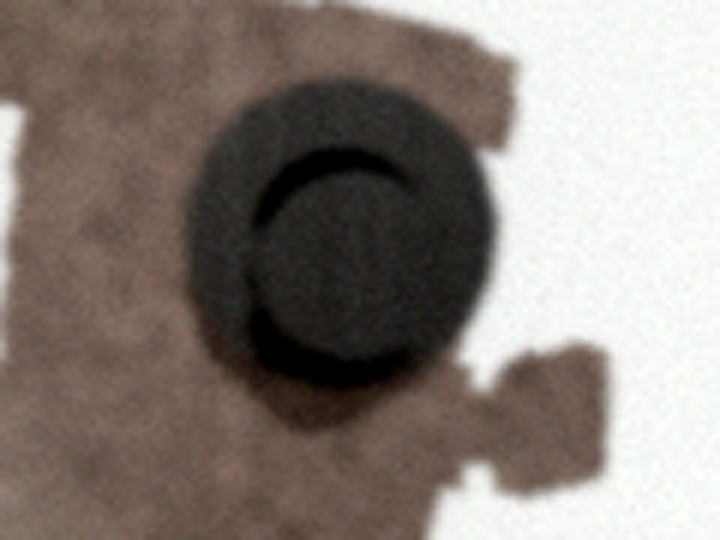

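Dark plug in the gripper's shadow: flange centre at crop (342,229), neck top about (344,264).

```bash
python3 - <<'E'
from h import *
d=np.load("w5.npz");c={k:d[k] for k in("vertical_fov","cx","cy","R","t")}
P=lambda u,v,z:at("wrist",213+u/6,93+v/6,z,c)[:2]
print(P(342,229,.03),P(344,264,.072),"width",np.linalg.norm(P(190,229,.03)-P(495,229,.03)))
R=q2R(get_obs()['eef_rot']).as_matrix();e=get_obs()['eef_pos']
print((R.T@(np.array([*((P(342,229,.03)+P(344,264,.072))/2),.053])-e)*100).round(2))
E
```

```text
[0.4701385  0.23490297] [0.46911911 0.23373424] width 0.05032669192988361
[ 5.09  0.94 14.8 ]
```

>>> {"method": "apply_moves", "body": {"moves": [[[3,1.0,0,0,0,0,0.6],[5.1,1.0,3,0,0,0,0.6],[5.1,1.0,7,0,0,0,0.6],[5.1,1.0,11,0,0,0,0.6],[5.1,1.0,13.5,0,0,0,0.6],[5.1,1.0,14.6,0,0,0,0.6],[5.1,1.0,14.6,0,0,0,0.6]]]}}

```text
time_s: 7.35
eef_pos: [0.4685, 0.235, 0.0534]
eef_rot: [-0.001, 0.611, 0.792, -0.001]
wrist_force: [-0.0, 0.3, -0.0]
opening: 0.601
```

>>> {"method": "apply_moves", "body": {"moves": [[[0,0,0,0,0,0,0.4],[0,0,0,0,0,0,0.2],[0,0,0,0,0,0,0.0],[0,0,0,0,0,0,0],[0,0,0,0,0,0,0],[0,0,0,0,0,0,0],[0,0,0,0,0,0,0]]]}}

```text
time_s: 8.05
eef_pos: [0.4705, 0.2361, 0.0562]
eef_rot: [0.001, 0.61, 0.792, 0.002]
wrist_force: [0.5, -2.0, 6.4]
opening: 0.311
```

Gripped (opening 0.311 ≈ 27 mm). Lift.

>>> {"method": "apply_moves", "body": {"moves": [[[0,0,-1,0,0,0,0],[0,0,-4,0,0,0,0],[0,0,-8,0,0,0,0],[0,0,-12,0,0,0,0],[0,0,-16,0,0,0,0],[0,0,-19,0,0,0,0],[0,0,-20,0,0,0,0],[0,0,-20,0,0,0,0]]]}}

```text
time_s: 8.85
eef_pos: [0.4691, 0.236, 0.2555]
eef_rot: [0.001, 0.61, 0.792, 0.001]
wrist_force: [0.3, -0.2, -2.2]
opening: 0.317
```

```bash
python3 - <<'E'
from h import *
o=st();R=q2R(o['eef_rot']).as_matrix()
print((R.T@(np.array([.578,-.133,.25])-o['eef_pos'])*100).round(2))
E
```

```text
8.85 [0.4691 0.236  0.2555] [[-0.255, 0.967, 0.003], [0.967, 0.255, 0.001], [0.0, 0.003, -1.0]] [ 0.3 -0.2 -2.2] 0.317
[-38.46   1.1    0.56]
```

>>> {"method": "apply_moves", "body": {"moves": [[[-4,0.1,0,0,0,0,0],[-9,0.3,0,0,0,0,0],[-14,0.5,0,0,0,0,0],[-19,0.7,0,0,0,0,0],[-24,0.9,0,0,0,0,0],[-29,1,0,0,0,0,0],[-34,1.1,0,0,0,0,0],[-37,1.1,0,0,0,0,0]]]}}

```text
time_s: 9.65
eef_pos: [0.5728, -0.1223, 0.2508]
eef_rot: [-0.002, 0.611, 0.791, -0.001]
wrist_force: [-0.0, 0.8, -2.5]
opening: 0.309
```

>>> {"method": "apply_moves", "body": {"moves": [[[-1.5,0,0,0,0,0,0],[-1.5,0,0,0,0,0,0],[-1.5,0,0,0,0,0,0],[-1.5,0,0,0,0,0,0]]]}}

```text
time_s: 10.05
eef_pos: [0.577, -0.1318, 0.2533]
eef_rot: [-0.001, 0.61, 0.793, 0.0]
wrist_force: [-0.1, 0.2, -2.8]
opening: 0.31
```

```bash
python3 - <<'E'
from h import *
o=st()
c=get_calibration("wrist");im=np.ascontiguousarray(np.mean([camera("wrist") for _ in range(3)],0)[:,:,::-1])
np.savez("w6.npz",im=im,**{k:np.array(v) for k,v in c.items()})
print(np.round(proj("wrist",np.array([.572,-.063,.112]),c)))
R=q2R(o['eef_rot']).as_matrix();b=o['eef_pos']+R@[0,0,.0562-.022];print("flange under ctr px",np.round(proj("wrist",b,c)))
cv2.imwrite("pics/w6.png",cv2.resize(np.clip(im*1.3,0,255).astype(np.uint8),(800,600),interpolation=2))
E
```

```text
10.05 [ 0.577  -0.1318  0.2533] [[-0.257, 0.966, -0.001], [0.966, 0.257, 0.001], [0.002, -0.001, -1.0]] [-0.1  0.2 -2.8] 0.31
[273. 116.]
flange under ctr px [258. 240.]
```

View pics/w6.png

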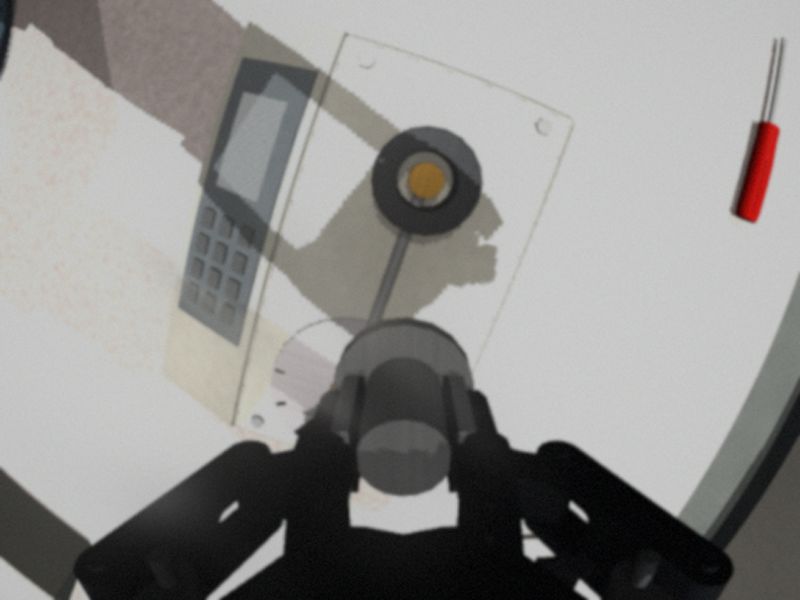

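The collar is concentric at view (427,180), matching the predicted (426.6,181). The plug flange spans u 335–472 with its far edge at v≈319. Checking where the plug sits along tool x.

```bash
python3 - <<'E'
from h import *
d=np.load("w6.npz");c={k:d[k] for k in("vertical_fov","cx","cy","R","t")}
o=get_obs();R=q2R(o['eef_rot']).as_matrix();e=o['eef_pos']
t=np.linspace(0,2*np.pi,181)
for dx in(-.004,-.002,0,.002,.004):
    p=np.array([proj("wrist",e+R@[dx+.026*np.cos(a),.026*np.sin(a),.0562-h],c) for h in(.022,.030) for a in t])/.64
    print(dx,"vmin %.1f u %.1f %.1f"%(p[:,1].min(),p[:,0].min(),p[:,0].max()))
    q=np.array([proj("wrist",e+R@[dx+.014*np.cos(a),.014*np.sin(a),.0562-.072],c) for a in t])/.64
    print("   top v %.1f %.1f u %.1f %.1f"%(q[:,1].min(),q[:,1].max(),q[:,0].min(),q[:,0].max()))
C=at("wrist",427*.64,180.5*.64,.112,c);print("collar",C, (R.T@(C-e)*100).round(2))
E
```

```text
-0.004 vmin 323.8 u 334.3 474.8
   top v 427.6 502.7 u 356.3 453.0
-0.002 vmin 318.6 u 333.9 475.2
   top v 421.5 497.9 u 356.0 453.4
0 vmin 313.4 u 333.6 475.5
   top v 415.3 493.0 u 355.6 453.8
0.002 vmin 308.1 u 333.3 475.9
   top v 408.9 488.1 u 355.3 454.2
0.004 vmin 302.8 u 332.9 476.2
   top v 402.5 483.1 u 354.9 454.5
collar [ 0.57222607 -0.06277592  0.112     ] [ 6.85  1.28 14.22]
```

>>> {"method": "apply_moves", "body": {"moves": [[[3.5,0.6,0,0,0,0,0],[7,1.3,1,0,0,0,0],[7,1.3,4,0,0,0,0],[7,1.3,6.5,0,0,0,0],[7,1.3,7.5,0,0,0,0],[7,1.3,7.5,0,0,0,0],[7,1.3,7.5,0,0,0,0]]]}}

```text
time_s: 10.9
eef_pos: [0.5729, -0.0628, 0.1802]
eef_rot: [0.001, 0.61, 0.792, 0.0]
wrist_force: [-0.3, 0.2, -1.7]
opening: 0.311
```

```bash
python3 - <<'E'
from h import *
o=st();e=o['eef_pos'];R=q2R(o['eef_rot']).as_matrix()
print((R.T@(np.array([.57223,-.06278,.1462])-e)*100).round(2), "plus x .15")
E
```

```text
10.9 [ 0.5729 -0.0628  0.1802] [[-0.255, 0.967, 0.001], [0.967, 0.255, -0.0], [-0.001, 0.001, -1.0]] [-0.3  0.2 -1.7] 0.311
[ 0.02 -0.07  3.4 ] plus x .15
```

>>> {"method": "apply_moves", "body": {"moves": [[[0.15,-0.07,0.4,0,0,0,0],[0.15,-0.07,0.8,0,0,0,0],[0.15,-0.07,1.1,0,0,0,0],[0.15,-0.07,1.4,0,0,0,0],[0.15,-0.07,1.6,0,0,0,0],[0.15,-0.07,1.8,0,0,0,0],[0.15,-0.07,1.9,0,0,0,0],[0.15,-0.07,1.9,0,0,0,0]]]}}

```text
time_s: 11.7
eef_pos: [0.5711, -0.0613, 0.1599]
eef_rot: [-0.0, 0.61, 0.792, -0.0]
wrist_force: [-0.1, 0.1, -2.6]
opening: 0.314
```

It went into the bore without contact (8 mm deep). Pressing.

>>> {"method": "apply_moves", "body": {"moves": [[[0,0,0.3,0,0,0,0],[0,0,0.6,0,0,0,0],[0,0,0.8,0,0,0,0],[0,0,1.0,0,0,0,0],[0,0,1.15,0,0,0,0],[0,0,1.25,0,0,0,0],[0,0,1.25,0,0,0,0],[0,0,1.25,0,0,0,0]]]}}

```text
time_s: 12.5
eef_pos: [0.5717, -0.0616, 0.1488]
eef_rot: [0.001, 0.61, 0.792, 0.0]
wrist_force: [-3.4, 0.1, 7.3]
opening: 0.314
```

>>> {"method": "apply_moves", "body": {"moves": [[[0,0,0.1,0,0,0,0],[0,0,0.2,0,0,0,0],[0,0,0.3,0,0,0,0],[0,0,0.3,0,0,0,0],[0,0,0.3,0,0,0,0]]]}}

```text
time_s: 13.0
eef_pos: [0.5717, -0.0616, 0.1462]
eef_rot: [0.001, 0.61, 0.792, 0.0]
wrist_force: [-4.0, 0.9, 10.9]
opening: 0.306
```

>>> {"method": "apply_moves", "body": {"moves": [[[0,0,0.05,0,0,0,0],[0,0,0.1,0,0,0,0],[0,0,0.1,0,0,0,0],[0,0,0.1,0,0,0,0]]]}}

```text
time_s: 13.4
eef_pos: [0.5718, -0.0615, 0.1462]
eef_rot: [0.001, 0.61, 0.792, 0.0]
wrist_force: [-8.2, 0.8, 17.0]
opening: 0.31
```

Hard stop: z stays at 0.1462 (the expected flush height) while the force rises 11→17 N. I'll relieve the sideways force a little, add slight push, then look.

>>> {"method": "apply_moves", "body": {"moves": [[[0,-0.03,0.02,0,0,0,0],[0,-0.05,0.03,0,0,0,0],[0,-0.05,0.03,0,0,0,0],[0,-0.05,0.03,0,0,0,0],[0,-0.05,0.03,0,0,0,0]]]}}

```text
time_s: 13.9
eef_pos: [0.5717, -0.0616, 0.1462]
eef_rot: [0.001, 0.61, 0.792, 0.0]
wrist_force: [-6.2, 2.9, 17.3]
opening: 0.312
```

```bash
python3 - <<'E'
from h import *
st();w=camera("wrist");s=camera("scene");st()
a=cv2.resize(w[120:320,190:330,::-1],None,fx=2.7,fy=2.7,interpolation=2)
b=cv2.resize(s[170:280,75:245,::-1],None,fx=2.4,fy=2.4,interpolation=2)
H=np.zeros((540,a.shape[1]+b.shape[1],3),np.uint8);H[:a.shape[0],:a.shape[1]]=a;H[:b.shape[0],a.shape[1]:]=b
cv2.imwrite("pics/f.png",cv2.convertScaleAbs(H,alpha=1.8))
E
```

```text
13.9 [ 0.5717 -0.0616  0.1462] [[-0.255, 0.967, 0.002], [0.967, 0.255, -0.001], [-0.001, 0.002, -1.0]] [-6.2  2.9 17.3] 0.312
14.0 [ 0.5717 -0.0616  0.1462] [[-0.255, 0.967, 0.003], [0.967, 0.255, -0.001], [-0.001, 0.002, -1.0]] [-6.6  1.6 17.5] 0.314
```

View pics/f.png

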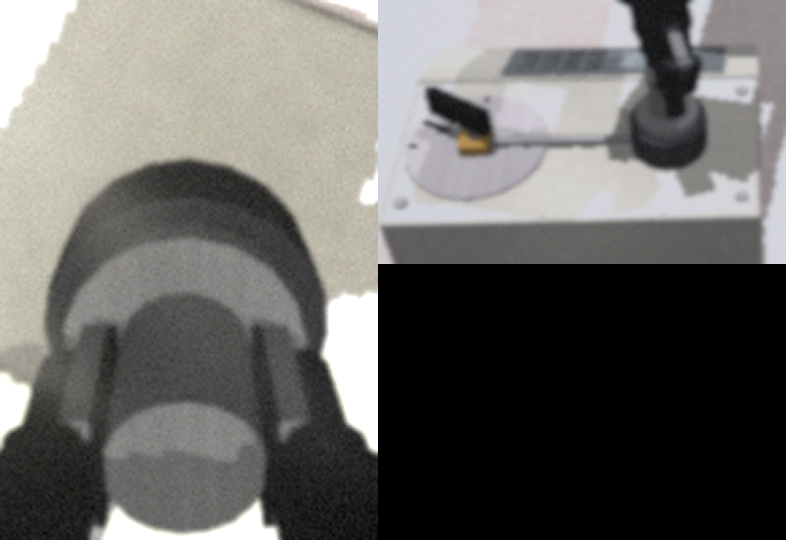

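The wrist view shows the flange seated concentrically on the collar with no gap. The scene view shows the handle still over the long mark. Handing in.

```bash
python3 -c "
from h import *
print(hand_in());st()"
```

```text
the job is handed in; nothing more can be done
None
the job is handed in; nothing more can be done
```

I did both steps in the order asked and handed the job in at about 14 s with the arm still holding the plug down. The hand-in reports no verdict.

- **Valve:** I turned the handle from about 17° to 60° open and released it. From the wrist image I measured 59.8° by one fit and 60.3° by another. The long mark was hidden behind the handle, so I worked from the short marks. A later scene view showed the handle still there.
- **Plug:** I gripped the grey flanged plug by its neck, stood it in the collar with no rim contact, and pressed it onto the stop. The tool stopped at z = 0.1462, the height expected for a flush flange. It stayed there as the wrist force rose from 11 to 17 N. That makes about 20 N of push on the collar with the plug's weight added. The last wrist picture shows the flange seated concentrically on the rim with no visible gap.
- **Not perfect:** A sideways force of about 6 N remained at the end, down from 8 N after a small correction.
- **Disagreement:** My early rough readings from the scene camera put the collar and plug about 2 cm further out in x than the top view. I used close wrist views instead.
- **Other objects:** I kept clear of the weight, the cup and the yellow look-alikes. I took no picture of them after the plug was lifted.

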